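Stroke a compass needle with a magnet

TASK

Magnetise the compass-needle blank on the sprung stand: take the handled magnet off its steel keeper disc, set its flat face on the square end of the needle and stroke it along to the pointed end without lifting, upright and gently, so that the sprung table stays pressed about half way down and never bottoms out. Then lift the magnet well clear, set it back upright on its keeper disc (do not drop it) and let go.

Things in the scene. Friction and masses are not known exactly. Their poses are not given: they have to be found in the camera images.
- magnet: Handled magnet, the only tool with a round steel foot: disc 34 mm in diameter, 14 mm high, on it an upright round black handle 24 mm in diameter; 62 mm tall in all, 120 g. Stands upright on the keeper. Origin: centre of its flat underside; z up. (Bystanders: friction block with a like handle but rectangular wooden foot, brass mass with knob, stoppered flask 120 mm tall.)
- keeper: Keeper: bare flat steel disc 70 mm in diameter, 4 mm thick, fixed to the bench. Origin: centre of its underside; its top is 4 mm above.
- butt (a point): Start of the stroke: on the needle's top face and centre line, 15 mm in from its square end, 52 mm above the bench at rest. x axis: level, along the needle to its pointed end (any heading); the stroke ends 120 mm along it, the tip is at 135. Needle: flat steel strip 150 x 30 x 4 mm fixed on a dark wooden table 190 x 70 mm, on springs over a fixed pale base 210 x 84 mm. Sinks with the table.
- sprung_table (a joint): How far the table with the needle is pressed straight down, m: 0 at rest, 0.016 bottomed out. It starts to sink at 2 N and takes 0.5 N more per mm (6 N at half travel, 10 N at the bottom); it stays level and springs back when let go.
Mind the look-alikes: they are no part of the job. Of the things like the keeper, leave any that is red; of the rest the larger one is meant.

How it is judged:
On the way, in this order (a step that is already met when the one before it is completed fails the run):
1. the magnet's face presses on the square end of the needle (centre within 15 mm of the start point along and across, upright within 15 degrees, table pressed 2 to 14 mm) (x of magnet in the frame of butt between -0.015 and 0.015 m and y of magnet in the frame of butt between -0.015 and 0.015 m and angle between magnet's own z axis and vertical below 0.26 rad and z of magnet in the frame of butt between -0.005 and 0.008 m and value of joint sprung_table between 0.002 and 0.014 m), for 0.1 s.
2. it presses so half way along the needle (60 mm from the start point, same tolerances) (x of magnet in the frame of butt between 0.045 and 0.075 m and y of magnet in the frame of butt between -0.015 and 0.015 m and angle between magnet's own z axis and vertical below 0.26 rad and z of magnet in the frame of butt between -0.005 and 0.008 m and value of joint sprung_table between 0.002 and 0.014 m), for 0.1 s.
3. it presses so at the pointed end (120 mm from the start point, same tolerances) (x of magnet in the frame of butt between 0.105 and 0.135 m and y of magnet in the frame of butt between -0.015 and 0.015 m and angle between magnet's own z axis and vertical below 0.26 rad and z of magnet in the frame of butt between -0.005 and 0.008 m and value of joint sprung_table between 0.002 and 0.014 m), for 0.1 s.
4. still held, it is lowered onto the keeper disc (centre within 18 mm, face within 8 mm of the disc's top) (horizontal distance between magnet and keeper below 0.018 m and z of magnet in the frame of keeper below 0.012 m and contact force between magnet and the fingers above 0.5 N), for 0.05 s.
At the end, for the whole second after the job is handed in: The magnet stands at rest and released on the keeper disc, upright within 6 degrees, flat on it and its centre within 18 mm of the disc's centre; the sprung table has risen to within 1 mm of its rest height (horizontal distance between magnet and keeper below 0.018 m and z of magnet in the frame of keeper between 0.001 and 0.008 m and angle between magnet's own z axis and vertical below 0.1 rad and linear speed of magnet below 0.02 m/s and contact force between magnet and the fingers below 0.1 N and value of joint sprung_table below 0.001 m); the robot touches nothing.
It fails at once if the sprung table is pressed to its stop (more than 15 mm) (value of joint sprung_table above 0.015 m).
It fails at once if the magnet is low over the middle of the needle (25 to 95 mm along, face under 25 mm above) without pressing the table 1 mm (x of magnet in the frame of butt between 0.025 and 0.095 m and y of magnet in the frame of butt between -0.03 and 0.03 m and z of magnet in the frame of butt below 0.025 m and value of joint sprung_table below 0.001 m).
It also fails if it takes over 69 s, if anything falls off the work surface, if the arm or the gripper's body presses on something with over 40 N, if the wrist force passes 120 N, or if a joint passes its speed limit or range.

ROBOT

A 6-joint arm with a two-finger parallel gripper is mounted at the origin on the work surface. World frame = base frame: x ahead of the robot, y to its left, z up, the work surface at z = 0. Lengths are in m, angles in rad, forces in N, time in s.
With the tool pointing down it reaches from about 0.375 to 0.975 m from the base axis. Payload 3.8 kg.
Tool frame: the origin (TCP) lies midway between the tips of the shut fingers; the grasp point (between the pads) lies 19 mm behind it; z points along the fingers, y is the line along which they close (so a half turn about z gives the same grasp; the last joint's range is limited). The gripper opens to 85 mm and grips with 20 to 120 N. Pads are 22 mm wide; open, the fingers measure 114 mm over their backs; the gripper's body (76 mm by 85 mm) begins 54 mm behind the grasp point. The pads swing forward as they close: fully open they stand 13 mm farther back than shut.
Start: joints at [1.164, 0.264, 1.604, -0, 1.274, -0.037], TCP at [0.244, 0.629, 0.231] pointing down, gripper open.
Joint ranges: [-2.63, 2.63], [-0.94, 2.18], [0.31, 2.57], [-1.31, 4.45], [0, 2.66], [-2.55, 2.55]. Speed limits (rad/s): [2.57, 2.57, 3.14, 3.14, 3.14, 3.14].

INTERFACE

Orientations are given as a unit quaternion [w, x, y, z].
In Python, from station import r, gripper_to, kinematics, get_image, camera_info, sign_off, get_time_s, get_qpos, get_qvel, get_effort, get_position, get_eef_rot, get_force, get_wrist_torque, get_opening, get_grasp_force gives the robot as it stands. Calls block until the motion is done:
- r.move_ptp(position, orientation): joint-space move of the TCP to a pose.
- r.movel(position, frame=None, feed=0.15): straight line of the TCP; frame=None keeps the orientation; feed is the mean speed in m/s.
- r.goto_joints(angles): joint-space move.
- gripper_to(opening, newtons=None): finger opening in m; newtons is the grip in N (None keeps the last); returns when the fingers have stopped.
- r.hold(seconds).
- kinematics.inverse_kinematics(position, orientation): joint angles nearest the present ones, or None.
- get_image(name): name is "side" or "top" or "wrist"; returns the picture (384x512x3 uint8, red, green, blue); there is no depth.
- camera_info(name): a dict with "fovy" (degrees; the focal length in pixels is half the picture's height over the tangent of half this angle, whatever the lens; pixels are square), "cx", "cy" (the principal point, pixels), "R" (3x3) and "t" (3): a world point X has camera coordinates R X + t. Camera axes: x right, y down, z forward; pixel columns grow to the right and rows downward; lengths in m; the calibration is good to about 2 mm. A picture is of the moment at which its call begins: read the wrist's pose just before it. camera_info takes no time and is no camera call; for the wrist camera it gives the pose at the moment of the call.
A pose or a line that the arm cannot do raises r.PlanningError and nothing moves.
- sign_off(): hands the job in; it is judged then, once.
Readings, each from a call of its own:
- get_time_s(): time.
- get_qpos(): joint angles.
- get_qvel(): joint speeds.
- get_effort(): joint torques, N m.
- get_position(): TCP position.
- get_eef_rot(): TCP orientation.
- get_force(): force on the tool from outside, world axes, zero at the start.
- get_wrist_torque(): the same for the moment, N m.
- get_opening(): finger opening in m.
- get_grasp_force(): force on a finger pad.
Only numpy, scipy, OpenCV 4.12 (cv2) and the standard library are available. Lean on these libraries where they do the work, as an engineer would, in place of code of your own. Each camera call takes 0.05 s, during which the arm holds its last target. There are 200 camera calls.

## Working session

There is one attempt and no reset: what is moved stays moved. The work goes in short steps, each a Python script; the robot and the scene stay as the last script left them, time stands still between calls to the robot, and variables do not carry over. Pictures are saved under pics/ and viewed, at most 10 in all, crops included, and the job is handed in when it is done.

```bash
mkdir -p pics
python3 - <<'E'
from station import *
import cv2,numpy as np
for n in ("top","side"):
    im=get_image(n); cv2.imwrite(f"pics/{n}0.png",im[:,:,::-1]); c=camera_info(n)
    print(n,c["fovy"],c["cx"],c["cy"],np.round(c["R"],3).tolist(),np.round(c["t"],3).tolist(),c.keys())
print(get_time_s(),get_eef_rot(),get_opening())
E
```

```text
top 53.186577171727244 259.9248444262651 190.9056195282382 [[0.012, -1.0, -0.019], [-0.989, -0.009, -0.147], [0.146, 0.02, -0.989]] [-0.017, 0.563, 0.76] dict_keys(['fovy', 'cx', 'cy', 'R', 't'])
side 54.53721195706197 257.80998254606357 196.30232607592646 [[0.926, -0.378, 0.001], [-0.195, -0.481, -0.855], [0.323, 0.791, -0.519]] [-0.551, 0.131, 0.802] dict_keys(['fovy', 'cx', 'cy', 'R', 't'])
0.1 [-2.33370424e-04  1.83858559e-01  9.82952151e-01 -1.02197246e-03] 0.08533322251476692
```

View pics/top0.png

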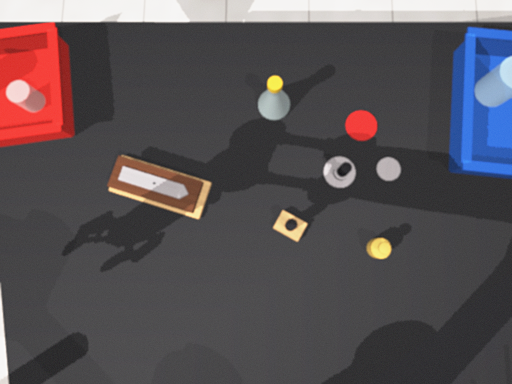

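View pics/side0.png

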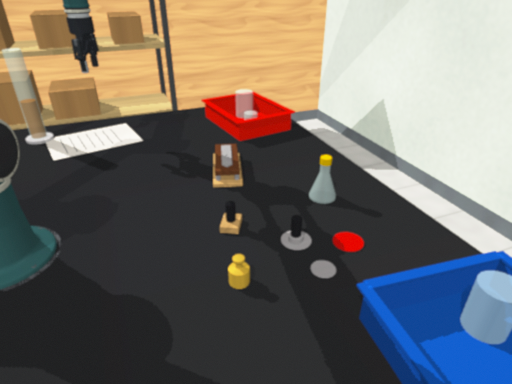

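The magnet is the black upright handle on the grey disc at top (339,172), with the keeper under it. The grey disc at (388,169) is smaller, the red one at (361,125) is to be left alone, and the wooden-foot block at (291,225) is a bystander. The needle stand is at (160,186), with the needle's point to the right near (187,192). Next I measure these and confirm in one enlarged crop.

```bash
cat > h.py <<'E'
from station import *
import cv2,numpy as np
def K(c):
    f=192/np.tan(np.radians(c["fovy"]/2)); return f
def ray(c,u,v,z):
    R=np.array(c["R"]);t=np.array(c["t"]);f=K(c)
    C=-R.T@t; d=R.T@np.array([(u-c["cx"])/f,(v-c["cy"])/f,1]); return C+d*(z-C[2])/d[2]
def proj(c,X):
    p=np.array(c["R"])@np.array(X)+np.array(c["t"]); return K(c)*p[:2]/p[2]+[c["cx"],c["cy"]]
def blob(mask,box):
    x0,y0,x1,y1=box; m=np.zeros(mask.shape,np.uint8); m[y0:y1,x0:x1]=mask[y0:y1,x0:x1]*255
    cs,_=cv2.findContours(m,cv2.RETR_EXTERNAL,cv2.CHAIN_APPROX_NONE); return max(cs,key=cv2.contourArea)
E
python3 - <<'E'
from h import *
im=cv2.imread("pics/top0.png"); c=camera_info("top")
hsv=cv2.cvtColor(im,cv2.COLOR_BGR2HSV); grey=(hsv[:,:,1]<45)&(hsv[:,:,2]>110)
out=cv2.resize(im[100:260,100:420],None,fx=2.5,fy=2.5,interpolation=cv2.INTER_CUBIC)
for nm,box,z in (("keeper",(315,145,365,200),.004),("small",(370,150,410,190),.004)):
    ct=blob(grey,box); e=cv2.fitEllipse(cv2.convexHull(ct)); P=np.array([ray(c,*p[0],z)[:2] for p in cv2.convexHull(ct)],np.float32)
    print(nm,np.round(e[0],1),np.round(e[1],1),ray(c,*e[0],z),"minCircle world",cv2.minEnclosingCircle(P))
    cv2.ellipse(out,((np.array(e[0])-[100,100]+.5)*2.5).tolist(),(np.array(e[1])*2.5).tolist(),e[2],0,360,(0,255,0),1) if 0 else cv2.ellipse(out,(tuple((np.array(e[0])-100)*2.5),tuple(np.array(e[1])*2.5),e[2]),(0,255,0),1)
dark=(hsv[:,:,2]<45); ct=blob(dark,(333,160,354,180)); m=cv2.moments(ct); u=m['m10']/m['m00'],m['m01']/m['m00']
print("handle px",u,cv2.boundingRect(ct),ray(c,*u,.04))
ct=blob(grey,(105,155,200,210)); P=np.array([ray(c,*p[0],.052)[:2] for p in ct],np.float32)
w=cv2.minAreaRect(P); print("needle",w, cv2.boxPoints(w).tolist())
mm=cv2.moments(P); print("centroid",mm['m10']/mm['m00'],mm['m01']/mm['m00'])
h=hsv[:,:,0]; tb=(hsv[:,:,1]>70)&(h<25)&(hsv[:,:,2]>40); ct=blob(tb,(95,145,220,225))
print("stand",cv2.minAreaRect(np.array([ray(c,*p[0],.04)[:2] for p in ct],np.float32)))
cv2.drawContours(out,[((blob(grey,(105,155,200,210))-100)*2.5).astype(int)],-1,(0,255,0),1)
cv2.imwrite("pics/crop1.png",out)
E
```

```text
keeper [339.  171.7] [31.4 32.8] [ 0.61300735 -0.183679    0.004     ] minCircle world ((0.6129844188690186, -0.18327324092388153), 0.03612068295478821)
small [388.1 168.6] [23.6 24.6] [ 0.62071957 -0.29101003  0.004     ] minCircle world ((0.6211020350456238, -0.2908060550689697), 0.026935933157801628)
handle px (340.9259259259259, 171.80246913580245) (338, 167, 9, 9) [ 0.60552409 -0.18087448  0.04      ]
needle ((0.5769592523574829, 0.21024775505065918), (0.1496914178133011, 0.03180482238531113), 73.30801391601562) [[0.5402292609214783, 0.14312344789505005], [0.5706939101219177, 0.13398826122283936], [0.6136892437934875, 0.2773720622062683], [0.5832245945930481, 0.286507248878479]]
centroid 0.5776570578109926 0.21308045355473842
stand ((0.5723264217376709, 0.2028527408838272), (0.21269340813159943, 0.08544957637786865), 73.3134536743164)
```

View pics/crop1.png

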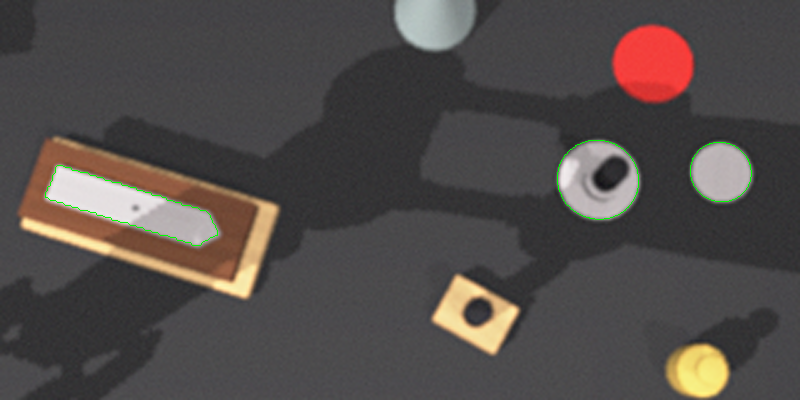

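The crop confirms it. The disc under the black-handled magnet measures about 72 mm across, so it is the keeper; the other grey disc is 54 mm and the red one is excluded. The needle outline fits at 150 mm long, with its point at crop (220,235). I move above the magnet and look from close by.

```bash
cat >> h.py <<'E'
D=np.array([-.2872,-.9579]); phi=np.radians(81.65); Q=[0,float(np.cos(phi)),float(np.sin(phi)),0]
E
python3 - <<'E'
from h import *
r.move_ptp([.613,-.1835,.25],Q); print(get_time_s(),get_position(),get_eef_rot(),get_qpos(),get_force())
c=camera_info("wrist"); im=get_image("wrist"); cv2.imwrite("pics/w1.png",im[:,:,::-1])
print(c); print(proj(c,[.613,-.1835,.004]),proj(c,[.613,-.1835,.066]))
E
```

```text
3.225 [ 0.61325048 -0.18264615  0.24996925] [-3.82884096e-06  1.44674555e-01  9.89479286e-01  1.22764848e-04] [-3.28521824e-01  1.87517668e-01  1.66206026e+00  2.49653874e-04
  1.29206702e+00 -1.60901872e+00] [-0.01794419  1.0424995   0.26112079]
{'fovy': 66.91718328776797, 'cx': 253.15567426943886, 'cy': 194.76276008572447, 'R': array([[ 2.85836143e-01,  9.58278480e-01, -2.30825546e-04],
       [ 9.18870769e-01, -2.74013194e-01,  2.83889554e-01],
       [ 2.71982001e-01, -8.13579940e-02, -9.58856959e-01]]), 't': array([ 4.44859523e-04, -6.55246193e-01,  2.16630778e-01])}
[253.02117129 164.88676745] [252.98489071 174.84995867]
```

View pics/w1.png

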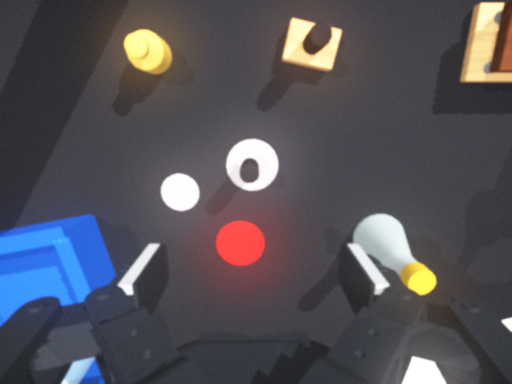

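The wrist view shows the keeper at (252,165), where I predicted it, with the handle at about (250,172) on it. The red disc is at (240,243) and the small grey disc at (180,191). Next I refine the magnet's centre from the handle's outline and lower the open gripper around it.

Run:
```python
from h import *
c=camera_info("wrist"); im=cv2.imread("pics/w1.png"); g=cv2.cvtColor(im,cv2.COLOR_BGR2GRAY)
ct=blob(g>150,(222,134,284,196)); e=cv2.fitEllipse(cv2.convexHull(ct)); print("keeper",e,ray(c,*e[0],.004))
hb=blob(g<110,(234,148,270,188)); x,y,w,h=cv2.boundingRect(hb); print("handle",x,y,w,h)
yc=c["R"][1]*[1,1,0]; yc/=np.linalg.norm(yc)
u=x+(w-1)/2
a=ray(c,u,y+h-.5,.066)-.012*yc; b=ray(c,u,y-.5,.018)+.012*yc
print("magnet from top edge",a[:2],"from base edge",b[:2])
M=(a+b)/2; np.save("mag.npy",M[:2]); print(M, proj(c,[*M[:2],.066]))
```

```text
keeper ((251.89471435546875, 164.2672576904297), (52.45632553100586, 52.73809051513672), 115.9341812133789) [ 0.61173687 -0.18477134  0.004     ]
handle 241 159 17 23
magnet from top edge [ 0.60772904 -0.18680657] from base edge [ 0.61242442 -0.18882624]
[ 0.61007673 -0.18781641  0.042     ] [248.70811093 173.51486703]
```

Run:
```python
from h import *
M=np.load("mag.npy")
r.movel([*M,.10],feed=.2); f0=np.mean([(r.hold(.02),get_force())[1] for _ in range(5)],0)
r.movel([*M,.025],feed=.08); print("down",get_position(),get_force()-f0)
gripper_to(.0,60); print("grip",get_opening(),get_grasp_force(),get_position(),get_force()-f0)
r.movel([*M,.028],feed=.02);print(get_force()-f0)
r.movel([*M,.14],feed=.1); r.hold(.3); print("lift",get_opening(),get_grasp_force(),get_position(),get_force()-f0,get_time_s())
im=get_image("wrist"); c=camera_info("wrist"); np.save("f0.npy",f0)
s=get_image("side"); p=proj(camera_info("side"),[*M,.11]).astype(int); print(p)
s=s[p[1]-45:p[1]+55,p[0]-50:p[0]+50]; cv2.imwrite("pics/g1.png",np.hstack([im,cv2.resize(s,(288,288+96),interpolation=cv2.INTER_CUBIC)])[:,:,::-1])
```

```text
down [ 0.61073781 -0.18804393  0.02567597] [ 0.01478537 -0.27683926 -1.11773725]
grip 0.022927416511463412 58.69312405586243 [ 0.61042571 -0.18796424  0.02541326] [-1.10327477  0.36891926  2.18700166]
[ 0.70152237  0.1117716  -2.40642001]
lift 0.022691245776339963 58.70249390602112 [ 0.60984614 -0.18775547  0.13947827] [ 0.27524993  0.51296286 -1.87503859] 7.8
[297 199]
```

View pics/g1.png

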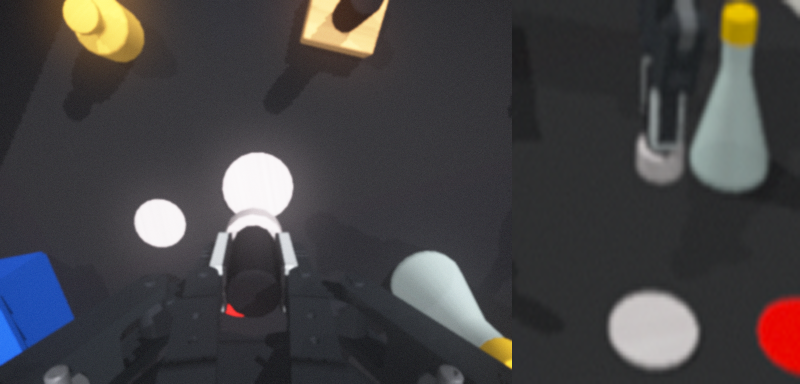

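The magnet is held, with its foot visible below the pads and upright in the side crop; the bare keeper is at wrist (257,187). I fix the keeper's centre from this view, then go to the butt and lower gently, stopping on force.

Run:
```python
from h import *
c=camera_info("wrist"); im=cv2.imread("pics/g1.png")[:,:512]; g=cv2.cvtColor(im,cv2.COLOR_BGR2GRAY)
ct=blob(g>150,(215,140,300,206)); P=np.array([ray(c,*p[0],.004)[:2] for p in ct if p[0][1]<203],np.float32)
A=np.c_[2*P,np.ones(len(P))]; s=np.linalg.lstsq(A,(P**2).sum(1),rcond=None)[0]; print("keeper circle",s[:2],np.sqrt(s[2]+s[0]**2+s[1]**2))
B=np.array([.5942,.2676])
f=lambda: np.mean([(r.hold(.02),get_force())[1] for _ in range(5)],0)
p=get_position(); r.movel([p[0],p[1],.2],feed=.15); r.movel([*B,.2],feed=.2); r.movel([*B,.095],feed=.15)
fa=f(); np.save("fa.npy",fa); print("free",fa,get_time_s(),get_position())
z=.080
r.movel([*B,z],feed=.04)
while True:
    z-=.001; r.movel([*B,z],feed=.02); d=f()-fa; print(round(z,4),np.round(get_position(),4),np.round(d,2))
    if d[2]>5 or z<.066: break
print(get_time_s(),get_opening(),get_wrist_torque())
im=get_image("side"); p=proj(camera_info("side"),[*B,.052]).astype(int)
cv2.imwrite("pics/s2.png",cv2.resize(im[p[1]-60:p[1]+60,p[0]-80:p[0]+80],(800,600),interpolation=cv2.INTER_CUBIC)[:,:,::-1]); print(p)
```

```text
keeper circle [ 0.61282659 -0.18504911] 0.03494687853329868
free [ 0.44627898  0.45227088 -1.14536953] 11.8083 [0.59551215 0.26810457 0.09678993]
0.079 [0.5943 0.2676 0.0792] [-0.16 -0.17 -0.01]
0.078 [0.5942 0.2676 0.078 ] [-0.66 -0.15 -0.12]
0.077 [0.5941 0.2676 0.0769] [-0.41 -0.45 -0.17]
0.076 [0.5942 0.2676 0.076 ] [-0.42 -0.38 -0.14]
0.075 [0.5942 0.2676 0.0749] [-0.42 -0.36 -0.14]
0.074 [0.5942 0.2676 0.074 ] [-0.51 -0.52 -0.11]
0.073 [0.5944 0.2677 0.0734] [-0.55 -0.4   1.87]
0.072 [0.5944 0.2677 0.0722] [-0.31 -0.26  2.63]
0.071 [0.5944 0.2677 0.0712] [-0.18 -0.1   2.71]
0.07 [0.5944 0.2677 0.0701] [ 0.18 -0.19  3.93]
0.069 [0.5944 0.2677 0.0692] [0.13 0.34 4.12]
0.068 [0.5944 0.2677 0.0682] [0.54 0.16 4.79]
0.067 [0.5944 0.2677 0.0672] [0.69 0.17 4.59]
0.066 [0.5944 0.2677 0.0661] [0.81 0.3  4.96]
17.0 0.022603216732966284 [ 0.14707843 -0.24203299 -0.03124458]
[225 146]
```

View pics/s2.png

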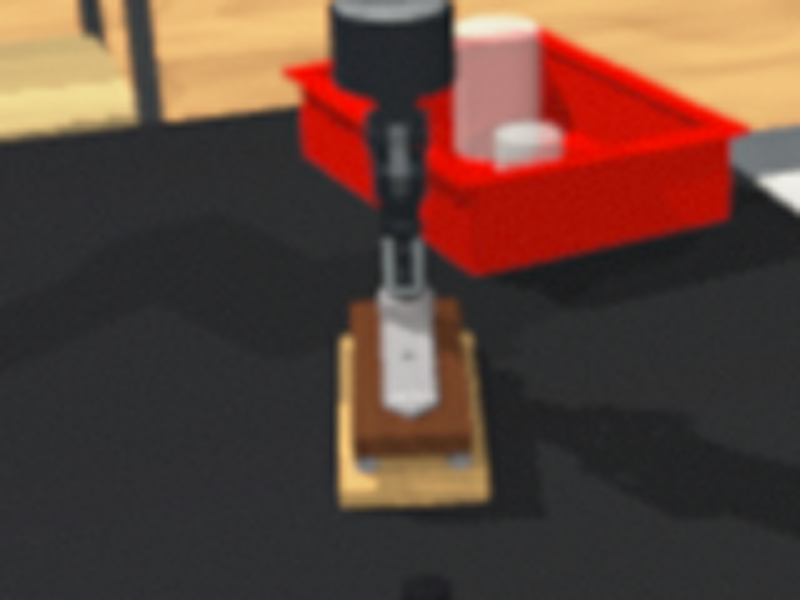

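The magnet's foot sits upright on the needle's square end at crop (405,300), centred across it, with the table pressed about 7 mm (5 N). I stroke now in short segments, checking the force.

Run:
```python
from h import *
B=np.array([.5942,.2676]); fa=np.load("fa.npy"); z=.0658
f=lambda: np.mean([(r.hold(.02),get_force())[1] for _ in range(5)],0)
for s in (.03,.06,.09,.12):
    r.movel([*(B+s*D),z],feed=.04); d=f()-fa; print(s,np.round(get_position(),4),np.round(d,2),get_opening())
    z+=float(np.clip((d[2]-5.5)*.001,-.001,.002)) if abs(d[2]-5.5)>1 else 0
    if not 3<d[2]<8.5: print("odd");break
print(get_time_s(),np.round(get_eef_rot(),4))
im=get_image("side"); p=proj(camera_info("side"),[*(B+.06*D),.052]).astype(int)
cv2.imwrite("pics/s3.png",cv2.resize(im[p[1]-60:p[1]+60,p[0]-80:p[0]+80],(800,600),interpolation=cv2.INTER_CUBIC)[:,:,::-1])
```

```text
0.03 [0.5852 0.2381 0.0655] [-0.74 -2.1   6.05] 0.02260958678294142
0.06 [0.5767 0.2095 0.0656] [ 0.48 -1.67  5.95] 0.02243949325915171
0.09 [0.568  0.1807 0.0656] [-0.01 -1.43  5.82] 0.02261905645710201
0.12 [0.5595 0.152  0.0656] [ 0.38 -1.55  5.87] 0.0226257811726806
20.9833 [-3.000e-04  1.450e-01  9.894e-01 -6.000e-04]
```

View pics/s3.png

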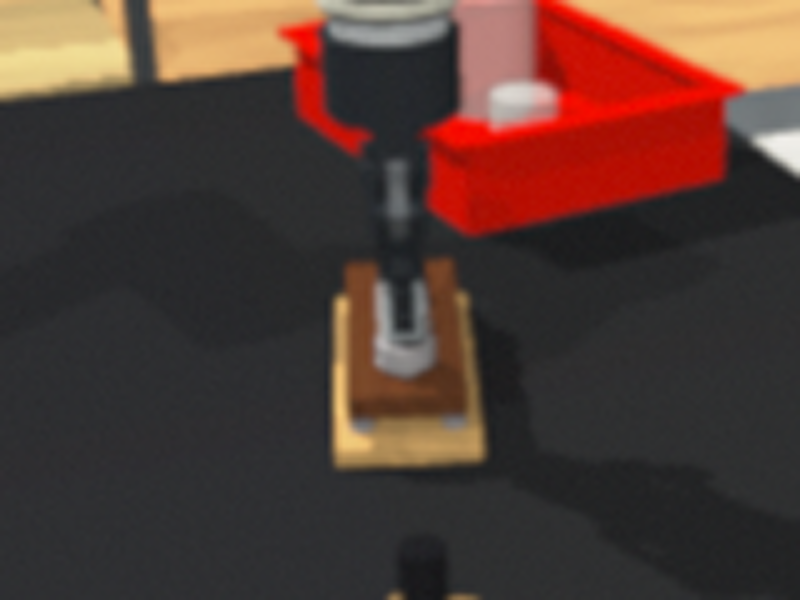

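The magnet is upright at the pointed end at crop (405,355), after a steady 6 N stroke. I lift it clear, carry it to the keeper and lower until contact.

Run:
```python
from h import *
K0=np.array([.6127,-.185]); p=get_position()
f=lambda: np.mean([(r.hold(.02),get_force())[1] for _ in range(5)],0)
r.movel([p[0],p[1],.2],feed=.12); r.movel([*K0,.2],feed=.2); r.movel([*K0,.05],feed=.12); r.hold(.3); fa=f()
z=.031; r.movel([*K0,z],feed=.05)
while z>.022:
    z-=.001; r.movel([*K0,z],feed=.015); d=f()-fa; print(round(z,4),np.round(get_position(),4),np.round(d,2))
    if d[2]>2: break
r.hold(.2); print(get_grasp_force(),get_opening(),get_time_s())
im=get_image("side"); p=proj(camera_info("side"),[*K0,.03]).astype(int)
cv2.imwrite("pics/s4.png",cv2.resize(im[p[1]-45:p[1]+45,p[0]-60:p[0]+60],(800,600),interpolation=cv2.INTER_CUBIC)[:,:,::-1])
```

```text
0.03 [ 0.6129 -0.1851  0.0303] [-0.02  0.58  0.11]
0.029 [ 0.6127 -0.185   0.029 ] [0.19 0.38 0.41]
0.028 [ 0.6127 -0.185   0.0279] [0.03 0.09 0.07]
0.027 [ 0.6127 -0.185   0.027 ] [ 0.03  0.29 -0.22]
0.026 [ 0.6127 -0.185   0.026 ] [-0.04  0.29  0.35]
0.025 [ 0.613  -0.1851  0.0254] [-0.66  0.41  2.65]
59.059043526649475 0.022376801907324072 28.675
```

View pics/s4.png

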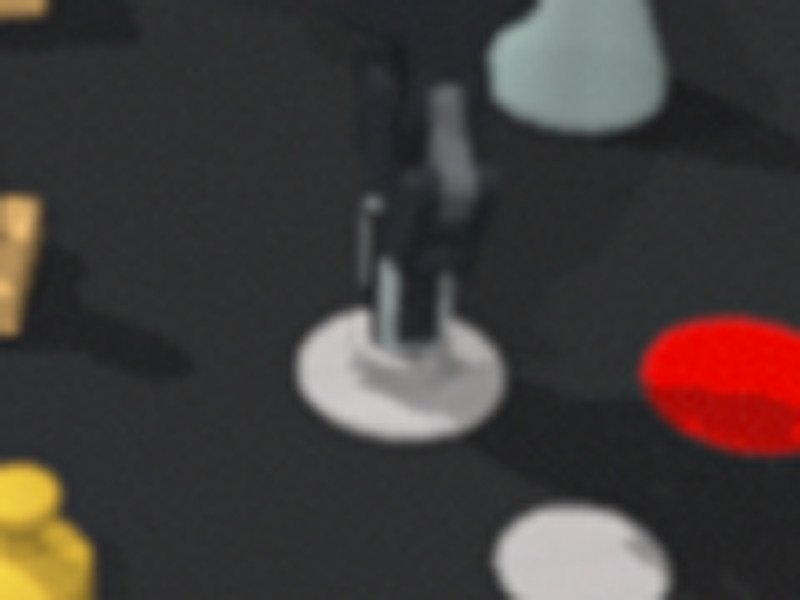

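The magnet's foot is flat and upright on the keeper, near its centre at crop (405,365). I release, rise straight up and check before handing in.

Run:
```python
from h import *
gripper_to(.085); r.hold(.3); p=get_position()
r.movel([p[0],p[1],.25],feed=.1); r.hold(.5); print(get_grasp_force(),get_opening(),get_time_s(),get_force())
c=camera_info("wrist"); im=get_image("wrist"); print(proj(c,[.6127,-.185,.004]),proj(c,[.6127,-.185,.066]))
s=get_image("side"); q=proj(camera_info("side"),[.6127,-.185,.03]).astype(int)
s=cv2.resize(s[q[1]-45:q[1]+45,q[0]-34:q[0]+33],(286,384),interpolation=cv2.INTER_CUBIC)
cv2.imwrite("pics/f.png",np.hstack([im,s])[:,:,::-1])
```

```text
0.0 0.08491196534494633 32.55 [ 0.80900063  0.39056768 -0.12053857]
[253.71231148 164.85368628] [253.78608226 174.81406751]
```

View pics/f.png

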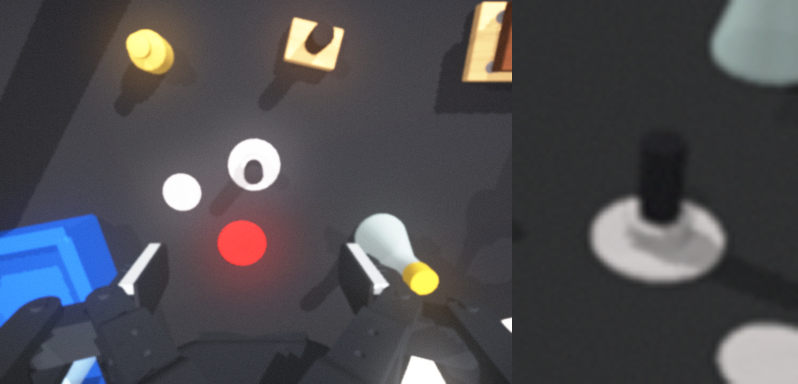

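The magnet stands upright and released, with its handle at (254,172) on the keeper at (254,164), and the gripper is clear.

```bash
python3 -c "
from station import *
print(sign_off())"
```

```text
the job is handed in; nothing more can be done
None
```

The needle was stroked from butt to tip at about 6 N with the table about half way down, the magnet is back upright and released near the middle of its keeper, and the job was handed in at about 33 s (no verdict was returned).

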